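# Start the wing screw through the lamp foot into its plinth

### The job

Take the steel wing screw out of the light wooden holder, stand it in the pilot hole of the lamp's brass tab, and screw it clockwise into the wooden plinth, pressing firmly down all the while so that its thread cuts in, until its collar is down against the brass tab; then let go. It bites only under a press of some 15 newtons, but never load it with more than 40 newtons, down or sideways; leave the other lamp, the tape roll and the carton where they stand.

Things in the scene. Friction and masses are not known exactly. Their poses are not given: they have to be found in the camera images.
- screw: Steel self-tapping wing screw, 90 g, upright in the holder at the start. Origin: on its axis at the underside of its collar; z up towards the head, x along the wing's width. Collar: disc 24 mm across, z 0 to 5 mm. Wing to grip: flat, 30 mm wide (x), 10 mm thick (y), z 5 to 31 mm. Threaded shank below the collar: 9 mm across, 28 mm long.
- screw_tip (a point): Lower end of the screw's shank, 28 mm below the collar. Right-hand thread: clockwise seen from above draws the screw in 4.5 mm per full turn (a little less, as it slips), but only while pressed down with about 12 N or more, best 15 to 22 N; pressed less it just spins without cutting, and without turning it cannot be pushed in.
- rack: Screw holder: plain light wooden block 70 x 70 x 36 mm, fixed. Origin at the centre of its underside. In the middle of its top is a vertical hole 12 mm across in which the screw's shank hangs loosely, collar resting on the block's top.
- hole (a point): Centre of the pilot hole's mouth, in the top face of the brass tab (70 x 60 x 3 mm). Vertical, 12 mm wide, 1.5 mm bevel. x points along the plinth from the hole to the brass lamp foot, which begins 70 mm away. The put-in screw first rests on the wood with its collar 2.7 mm above the tab; about 220 degrees of turn bring the collar down.
- stand: Brown wooden plinth 200 x 100 x 40 mm with the brass tab and a square brass lamp foot (80 mm wide, 18 mm high, round cup in its middle to 64 mm) on it. Origin: centre of its underside, on a rubber mat 220 x 130 x 8 mm; hole at x = -55 mm, y = 0, z = 43 mm. It gives way straight down on the mat by about 1 mm per 8 N and springs back.
- lamp: Bystander: finished electric candle lamp, 80 mm square brass foot, white sleeve and clear bulb, 286 mm tall. Origin at the centre of its underside.
- tape: Bystander: green tape roll lying flat, 100 mm across, 25 mm high. Origin at the centre of its underside.
- carton: Bystander: small cardboard carton 90 x 70 x 60 mm. Origin at the centre of its underside.
Mind the look-alikes: they are no part of the job. Of the things that look like the screw, the smallest one is meant.

How it is judged:
On the way:
1. the screw stands in the pilot hole, not yet driven (horizontal distance between screw and hole below 0.005 m and z of screw_tip in the frame of hole below -0.014 m and z of screw in the frame of hole above 0.0017 m), for 0.2 s.
At the end, for the whole second after the job is handed in: The screw stands upright in the pilot hole (axis within 3 mm of the hole, tilt under 0.15 rad), driven in until the underside of its collar is within 1.2 mm of the brass tab, at rest and released (z of screw in the frame of hole below 0.0012 m and horizontal distance between screw and hole below 0.003 m and angle between screw's own z axis and vertical below 0.15 rad and linear speed of screw below 0.02 m/s); the robot touches nothing.
It fails at once if the screw is loaded against the work with more than 40 N (contact force between screw and stand above 40 N).
It fails at once if the other lamp is pushed away or tipped (distance of lamp from where it was at the start of the episode above 0.02 m or angle between lamp's own z axis and vertical above 0.3 rad).
It fails at once if the tape roll is moved (distance of tape from where it was at the start of the episode above 0.02 m).
It fails at once if the carton is moved (distance of carton from where it was at the start of the episode above 0.02 m).
It also fails if it takes over 72 s, if anything falls off the work surface, if the arm or the gripper's body presses on something with over 40 N, if the wrist force passes 120 N, or if a joint passes its speed limit or range.

### The arm

A 7-joint arm with a two-finger parallel gripper is mounted at the origin on the work surface. World frame = base frame: x ahead of the robot, y to its left, z up, the work surface at z = 0. Lengths are in m, angles in rad, forces in N, time in s.
With the tool pointing down it reaches from about 0.4 to 0.85 m from the base axis. Payload 4.5 kg.
Tool frame: the origin (TCP) lies at the very end of the fingers, on their centre line; the grasp point (between the pads) lies 19 mm behind it; z points along the fingers, y is the direction in which the jaws open and shut (so a half turn about z gives the same grasp; the last joint's range is limited). The gripper opens to 88 mm and grips with 3 to 60 N. Pads are 18 mm wide; open, the fingers measure 123 mm over their backs; the gripper's body (75 mm by 187 mm) begins 45 mm behind the grasp point.
Start: joints at [-1.3, 0.689, -0.195, 1.565, 0.157, 0.902, -0.215], TCP at [0.147, 0.608, 0.239] pointing down, gripper open.
Joint ranges: [-3.01, 3.01], [-0.46, 2.08], [-1.47, 1.51], [0.13, 2.56], [-1, 4.14], [0.04, 2.09], [-2.66, 2.66]. Speed limits (rad/s): [2.57, 2.57, 3.14, 3.14, 3.14, 3.14, 3.14].

### API

Orientations are given as a unit quaternion [x, y, z, w].
In Python, from plant import telemetry, imaging, r gives the robot as it stands.
- The arm moves only by the shell command python3 -m creep 'ROWS' [FORCE]. ROWS is JSON, a list of rows, each a list of 5 numbers: the closure in counts, from 0 (fully open) to 255 (shut), then the shift along the tool's x, y, z in m, then the turn about the tool's z in degrees. In form: [[fingers, x, y, z, yaw], ...]. A call has 1 to 10 rows; each row is the pose to reach, as a shift and turn from the pose commanded when the call began, along the tool's axes at that moment; what a row does not reach only later rows make up. A row lasts 1/8 s, in which the tool goes at most 62.5 mm and 10.7 degrees, less where a joint would pass 70% of its speed; a pose out of reach is approached as far as the arm can. A call with a gripper value outside its range is refused whole. The fingers move at their own pace and stop on an object; FORCE is the grip in N (left out, the last holds). Time passes only in rows, so rows that repeat a pose let the fingers close. It gives the time, the measured TCP pose, the force and the opening at its end, in the units of the state.
- telemetry.get_state(): the state, without advancing time (a new reading comes with each control period).
- imaging.snapshot(name): name is "scene" or "side" or "wrist"; returns a dict with "image" (400x640x3 uint8, blue, green, red), "camera_matrix" (3x3 intrinsics, pixels), "distortion" ([k1, k2, p1, p2, k3] as OpenCV has them; the pictures are not rectified), "R" (3x3) and "t" (3): a world point X has camera coordinates R X + t; the wrist camera has in their place "hand_eye" (4x4, takes a point from camera to tool coordinates, whose origin is the TCP and whose axes are the flange's). Camera axes: x right, y down, z forward; pixel columns grow to the right and rows downward; lengths in m; the calibration is good to about 2 mm. A picture is of the moment at which its call begins: read the wrist's pose just before it. There is no depth.
- r.finish_job(): hands the job in, once; it reports no verdict.
Trained networks look in a picture, given as the dict that the camera call returned (one of the last four; its "shot" number tells which), for a name from the list of things; names that differ only in an ending like _2 or _b are one class to them, and where a whole thing is asked for, a point or a joint stands for the part that bears it (a point fixed in the world has none). Each returns a list of dicts, best first, with "score" (0 to 1); they miss things now and then, are a little off and sometimes report something else, mostly with a low value. They report only what shows in the picture. A call takes as long as a camera call. They do not tell look-alikes from the thing itself.
- imaging.boxes_of(picture, target): "rect" ([left, top, right, bottom] in pixels, round what is visible of it).
- imaging.trace(picture, target): "pixels" (400x640 bool, what is visible of it) and "rect" ([left, top, right, bottom] in pixels, round what is visible of it).
- imaging.place_of(picture, target): "location" ([row, column] in pixels: a listed point, or the origin of a listed thing).
The state is a dict: "clock": time; "q": joint angles; "qd": joint speeds; "joint_torque": joint torques, N m; "tool_pos": TCP position; "eef_rot": TCP orientation; "contact_force": force on the tool from outside, world axes, zero at the start; "moment": the same for the moment, N m; "opening": opening from 0.0 (shut) to 1.0 (fully open).
Only numpy, scipy, OpenCV 4.12 (cv2) and the standard library are available. Lean on these libraries where they do the work, as an engineer would, in place of code of your own. Each camera call takes 0.05 s, during which the arm holds its last target.

## Working session

There is one attempt and no reset: what is moved stays moved. The work goes in short steps, Python scripts to look and compute and a shell command to move; the robot and the scene stay as the last step left them, time stands still between calls to the robot, and variables do not carry over. Pictures are saved under pics/ and viewed, and the job is handed in when it is done.

```bash
ls; mkdir -p pics
cat > h.py <<'E'
import numpy as np, cv2, json
from plant import telemetry, imaging, r
from scipy.spatial.transform import Rotation as Ro
E
python3 - <<'E'
from h import *
s=telemetry.get_state()
for k in s: print(k,np.round(s[k],4))
for n in("scene","side","wrist"):
    p=imaging.snapshot(n); cv2.imwrite(f"pics/{n}0.png",p["image"])
    print(n,{k:np.round(v,4).tolist() for k,v in p.items() if k!="image"})
    for t in("screw","screw_tip","hole","stand","rack","lamp","tape","carton"):
        try: print(t,[(np.round(d["location"],1).tolist(),round(d["score"],2)) for d in imaging.place_of(p,t)])
        except Exception as e: print(t,e)
E
```

```text
pics
clock 0.0
q [-1.3002  0.69   -0.1945  1.5664  0.1573  0.9025 -0.2151]
qd [-0.0016 -0.0004 -0.0009  0.0001 -0.0008  0.0004  0.0013]
joint_torque [-9.00000e-04 -5.27560e+01 -1.26710e+00 -1.53426e+01 -5.26000e-02
  6.40000e-03  2.00000e-04]
tool_pos [0.1465 0.6069 0.2379]
eef_rot [ 1.181e-01  9.930e-01 -9.000e-04 -0.000e+00]
contact_force [-0.4182 -0.8464  0.5441]
moment [-0.0219  0.0111  0.0176]
opening 0.9996
scene {'camera_matrix': [[369.0314, 0.0, 317.7546], [0.0, 369.0314, 201.0129], [0.0, 0.0, 1.0]], 'distortion': [-0.0248, 0.0, 0.0, 0.0, 0.0], 'R': [[-0.3367, 0.9416, -0.0022], [0.7915, 0.2817, -0.5424], [-0.5101, -0.1843, -0.8401]], 't': [0.2146, -0.442, 1.246], 'shot': 1}
screw [([179.1, 258.6], 0.72), ([127.1, 285.1], 0.62), ([155.7, 273.7], 0.41)]
screw_tip [([189.4, 258.6], 0.77), ([159.3, 277.5], 0.54), ([138.1, 289.7], 0.5)]
hole [([180.9, 392.5], 0.64)]
stand [([209.1, 385.2], 0.62)]
rack [([165.5, 273.0], 0.96)]
lamp [([284.5, 466.4], 0.64)]
tape [([293.6, 309.2], 0.67)]
carton [([198.0, 173.4], 0.81), ([157.7, 279.7], 0.63)]
side {'camera_matrix': [[405.6782, 0.0, 3
[... 279 characters left out ...]
 0.82), ([272.5, 235.5], 0.6)]
screw_tip [([276.5, 334.3], 0.62), ([288.6, 236.7], 0.6)]
hole [([171.6, 273.0], 0.94), ([362.1, 414.7], 0.29)]
stand [([186.2, 299.4], 0.58)]
rack [([283.6, 281.3], 0.96), ([266.1, 289.0], 0.63)]
lamp [([139.5, 330.0], 0.93)]
tape [([205.8, 411.2], 0.7), ([181.9, 296.6], 0.44)]
carton [([362.2, 414.2], 0.72)]
wrist {'camera_matrix': [[287.4809, 0.0, 323.3689], [0.0, 287.4809, 205.435], [0.0, 0.0, 1.0]], 'distortion': [0.0027, 0.0, 0.0, 0.0, 0.0], 'hand_eye': [[0.0014, -0.957, -0.29, 0.0747], [1.0, 0.0019, -0.0017, 0.0005], [0.0022, -0.29, 0.957, -0.1464], [0.0, 0.0, 0.0, 1.0]], 'shot': 3}
screw []
screw_tip []
hole []
stand []
rack []
lamp []
tape []
carton []
```

View pics/scene0.png

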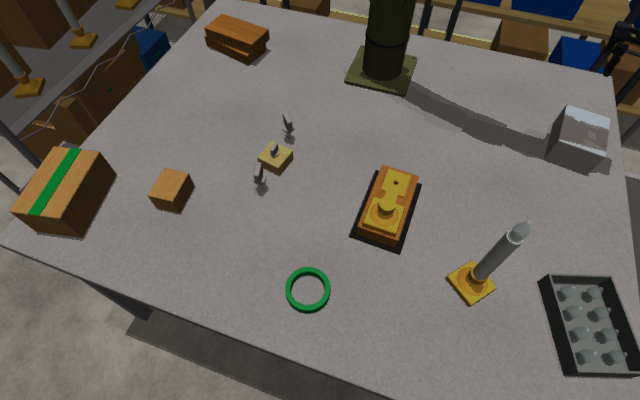

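View pics/side0.png

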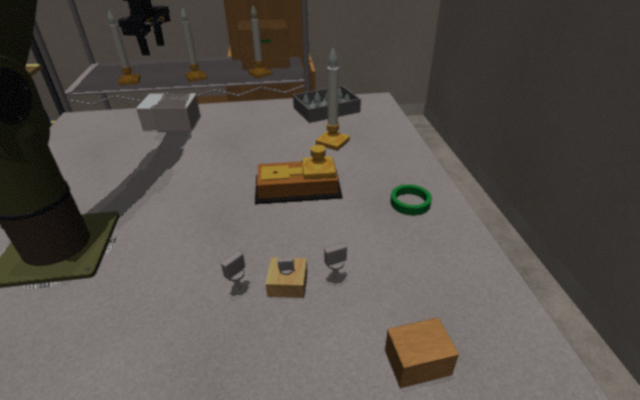

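Run:
```python
import cv2
a=cv2.imread("pics/scene0.png")[95:235,220:330];b=cv2.imread("pics/side0.png")[230:330,210:370]
a=cv2.resize(a,None,fx=4,fy=4,interpolation=cv2.INTER_CUBIC);b=cv2.resize(b,None,fx=5,fy=5,interpolation=cv2.INTER_CUBIC)
cv2.imwrite("pics/c_scene.png",a);cv2.imwrite("pics/c_side.png",b)
```

```text
(no output)
```

View pics/c_scene.png

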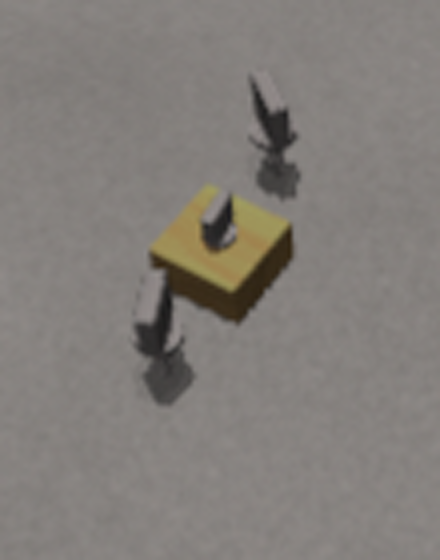

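View pics/c_side.png

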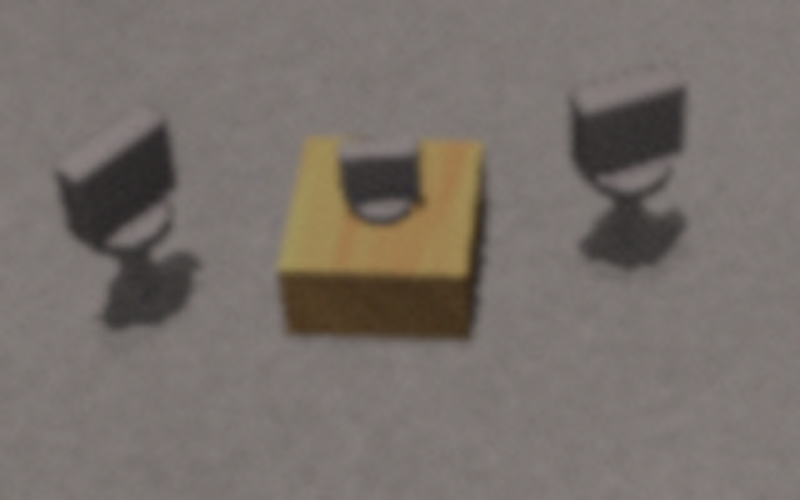

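Three screw-like things show. In the side view (col,row) they are at (235,270), (287,267) and (336,265). In the scene view they are at (285,127), (274,155) and (259,178). The middle one sits in the light holder and is visibly the smallest, so it is the one meant; the other two are larger and stand on the table. Next I triangulate.

```bash
cat >> h.py <<'E'
def ray(p,rc,T=None):
    K=p["camera_matrix"]; u=cv2.undistortPoints(np.array([[[rc[1],rc[0]]]],float),np.array(K),np.array(p["distortion"]))[0,0]
    d=np.array([u[0],u[1],1.])
    if "R" in p:
        R=np.array(p["R"]);t=np.array(p["t"]); o=-R.T@t; d=R.T@d
    else:
        H=T@np.array(p["hand_eye"]); o=H[:3,3]; d=H[:3,:3]@d
    return o,d/np.linalg.norm(d)
def tri(rs):
    A=0;b=0
    for o,d in rs:
        P=np.eye(3)-np.outer(d,d);A=A+P;b=b+P@o
    X=np.linalg.solve(A,b); return X,[np.linalg.norm((np.eye(3)-np.outer(d,d))@(X-o)) for o,d in rs]
def atz(p,rc,z,T=None):
    o,d=ray(p,rc,T); return o+d*(z-o[2])/d[2]
def pose():
    s=telemetry.get_state(); T=np.eye(4);T[:3,:3]=Ro.from_quat(s["eef_rot"]).as_matrix();T[:3,3]=s["tool_pos"];return s,T
def proj(p,X,T=None):
    if "R" in p: R=np.array(p["R"]);t=np.array(p["t"])
    else:
        H=np.linalg.inv(T@np.array(p["hand_eye"]));R=H[:3,:3];t=H[:3,3]
    q=cv2.projectPoints(np.array(X,float).reshape(-1,3),cv2.Rodrigues(R)[0],t,np.array(p["camera_matrix"]),np.array(p["distortion"]))[0][:,0]
    return q[:,::-1]
E
python3 - <<'E'
from h import *
a=imaging.snapshot("scene");b=imaging.snapshot("side")
P=dict(screw=((155.7,273.7),(265.6,286.9)),rack=((165.5,273),(283.6,281.3)),hole=((180.9,392.5),(171.6,273)),stand=((209.1,385.2),(186.2,299.4)),lamp=((284.5,466.4),(139.5,330)),tape=((293.6,309.2),(205.8,411.2)),carton=((198,173.4),(362.2,414.2)),big1=((127.1,285.1),(272.5,235.5)),big2=((179.1,258.6),(267.8,336.6)))
for k,(u,v) in P.items():
    X,e=tri([ray(a,u),ray(b,v)]); print(k,X.round(4),np.round(e,4))
# rack top corners
for n,c in dict(l=(150,246),).items(): pass
cs=[(95+246/4,220+151/4),(95+185/4,220+208/4),(95+225/4,220+291/4),(95+292/4,220+235/4)]
print("racktop scene",[atz(a,c,.036).round(4).tolist() for c in cs])
cs=[(230+137/5,210+307/5),(230+140/5,210+483/5),(230+272/5,210+470/5),(230+270/5,210+281/5)]
print("racktop side",[atz(b,c,.036).round(4).tolist() for c in cs])
# wing top edge from crops side: back-left/back-right top at z=.067
print([atz(b,c,.067).round(4).tolist() for c in [(230+150/5,210+340/5),(230+150/5,210+417/5)]])
E
```

```text
screw [ 0.4895 -0.1756  0.0402] [0.0048 0.0048]
rack [ 0.481  -0.1817 -0.0069] [0.0116 0.0116]
hole [0.4763 0.145  0.0534] [0.0029 0.0029]
stand [0.5372 0.146  0.0046] [0.0015 0.0015]
lamp [0.6617 0.3734 0.0055] [0.0079 0.0079]
tape [ 0.8058  0.0375 -0.0104] [0.0025 0.0025]
carton [ 0.6803 -0.3845 -0.0019] [0.0055 0.0055]
big1 [ 0.3918 -0.1841  0.0484] [0.002 0.002]
big2 [ 0.5782 -0.1856  0.0346] [0.0021 0.0021]
racktop scene [[0.5088, -0.2181, 0.036], [0.4455, -0.2037, 0.036], [0.46, -0.1358, 0.036], [0.526, -0.1492, 0.036]]
racktop side [[0.457, -0.1402, 0.036], [0.5256, -0.1529, 0.036], [0.5133, -0.2203, 0.036], [0.4447, -0.2083, 0.036]]
[[0.4702, -0.1811, 0.067], [0.4985, -0.1856, 0.067]]
```

```bash
python3 -m creep '[[0,-0.35,-0.28,0,0],[0,-0.35,-0.28,0,0],[0,-0.35,-0.28,0,0],[0,-0.35,-0.28,0,0],[0,-0.35,-0.28,0,0],[0,-0.35,-0.28,0,0],[0,-0.35,-0.28,0,0],[0,-0.35,-0.28,0,0],[0,-0.35,-0.28,0,0]]' 20; python3 -c "
from h import *
s,T=pose();print(s['q'],s['clock']);print(T.round(3))"
```

```text
clock: 2.58
tool_pos: [0.4214, 0.2532, 0.2388]
eef_rot: [0.119, 0.993, 0.0, 0.0]
contact_force: [-1.3, 1.2, 0.4]
opening: 1.004
[-0.46947899  0.52256998 -0.25364703  1.95713098  0.19853708  0.6850592
  0.48748064] 2.575
[[-0.972  0.236  0.     0.421]
 [ 0.236  0.972  0.001  0.253]
 [ 0.     0.001 -1.     0.239]
 [ 0.     0.     0.     1.   ]]
```

```bash
python3 -m creep '[[0,-0.04,-0.046,0,0],[0,-0.079,-0.092,0,0],[0,-0.079,-0.092,0,0],[0,-0.079,-0.092,0,0]]'
python3 - <<'E'
from h import *
s,T=pose();p=imaging.snapshot("wrist");cv2.imwrite("pics/w1.png",p["image"])
print(s["q"],s["tool_pos"])
for t in("hole","stand"):
    for d in imaging.place_of(p,t): print(t,d["location"],d["score"],atz(p,d["location"],.051 if t=="hole" else .008,T).round(4))
E
```

```text
clock: 3.08
tool_pos: [0.4756, 0.1479, 0.2388]
eef_rot: [0.117, 0.993, 0.001, -0.0]
contact_force: [0.8, -0.1, -0.2]
opening: 0.999
[-0.21823206  0.53149107 -0.27014894  1.93886026  0.20932591  0.69753229
  0.72334554] [0.4755589  0.14788707 0.23880266]
hole [185.4, 327.5] 0.58 [0.4782 0.1526 0.051 ]
hole [234.3, 99.0] 0.19 [ 0.4735 -0.1397  0.051 ]
stand [215.6, 334.6] 0.62 [0.5318 0.1508 0.008 ]
```

View pics/w1.png

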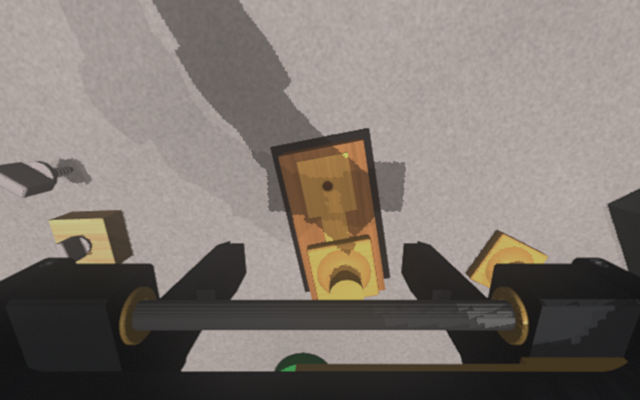

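The view shows the pilot hole at about (327,185), the lamp foot below it at (340,268), the holder at left (90,237) and the other lamp at right (508,258). Next I go over the holder.

```bash
python3 -m creep '[[0,-0.086,-0.315,0,-4.5],[0,-0.086,-0.315,0,-4.5],[0,-0.086,-0.315,0.03,-4.5],[0,-0.086,-0.315,0.03,-4.5],[0,-0.086,-0.315,0.03,-4.5],[0,-0.086,-0.315,0.03,-4.5],[0,-0.086,-0.315,0.03,-4.5],[0,-0.086,-0.315,0.03,-4.5]]'
python3 - <<'E'
from h import *
s,T=pose();p=imaging.snapshot("wrist");cv2.imwrite("pics/w2.png",p["image"])
print(s["q"],s["tool_pos"]);print(T[:2,:2])
for t,z in(("screw",.036),("screw_tip",0.008),("rack",0)):
    for d in imaging.place_of(p,t): print(t,d["location"],d["score"],atz(p,d["location"],z,T).round(4))
c=p["image"][100:300,220:420];cv2.imwrite("pics/w2c.png",cv2.resize(c,(600,600),interpolation=cv2.INTER_CUBIC))
E
```

```text
clock: 4.22
tool_pos: [0.4868, -0.1779, 0.209]
eef_rot: [0.077, 0.997, 0.001, 0.0]
contact_force: [0.3, 0.1, -0.2]
opening: 0.999
[ 0.46032022  0.60409604 -0.31616041  1.913864    0.2866032   0.66696223
  1.38694586] [ 0.48678715 -0.17790016  0.20902491]
[[-0.98821394  0.1530776 ]
 [ 0.15307854  0.98821264]]
screw [97.0, 305.9] 0.84 [ 0.3893 -0.1811  0.036 ]
screw [186.2, 320.1] 0.58 [ 0.4855 -0.1812  0.036 ]
screw [262.5, 331.9] 0.58 [ 0.5831 -0.1818  0.036 ]
screw_tip [179.2, 319.4] 0.59 [ 0.483 -0.182  0.008]
rack [178.6, 322.3] 0.72 [ 0.4844 -0.1787  0.    ]
```

View pics/w2.png

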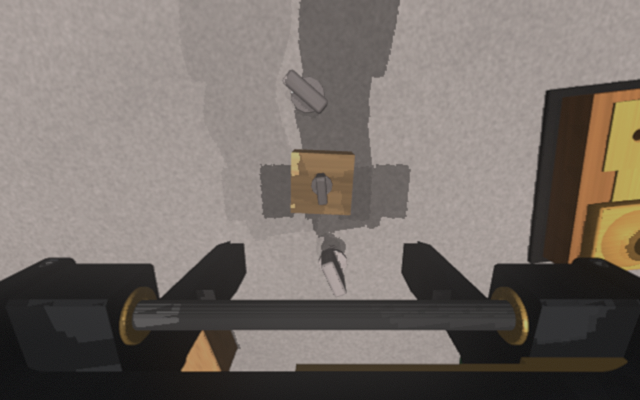

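View pics/w2c.png

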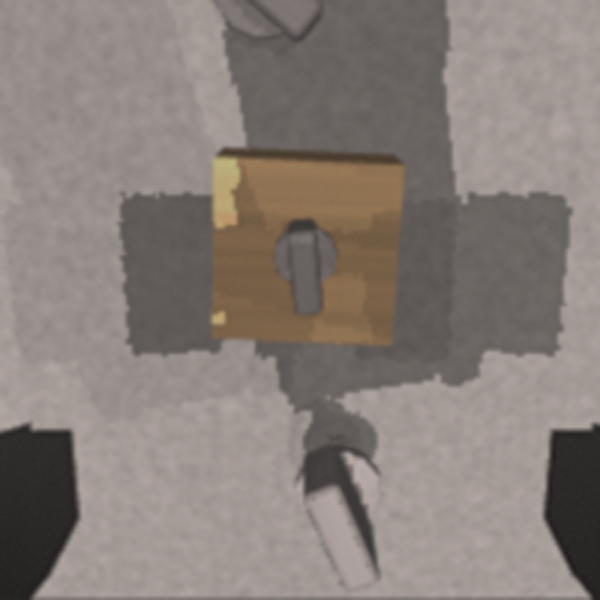

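Run:
```python
from h import *
s,T=pose();p=imaging.snapshot("wrist")
f=lambda x,y:(100+y/3-.33,220+x/3-.33)
cs=[atz(p,f(*c),.036,T) for c in [(216,156),(401,161),(391,345),(212,338)]]
print(np.round(cs,4),np.mean(cs,0))
for w in ([(288,234),(317,233),(296,314),(322,312)],):
    a=np.array([atz(p,f(*c),.067,T) for c in w]);print(a.round(4),a.mean(0))
    d=a[2]+a[3]-a[0]-a[1];print("ang",np.degrees(np.arctan2(d[1],d[0])),np.linalg.norm(d)/2)
print("collar ctr",atz(p,f(305,257),.0385,T))
X=T[:2,:2];print("tool x ang",np.degrees(np.arctan2(-X[1,0],-X[0,0])))
for d in imaging.trace(p,"screw"):
    m=d["pixels"]; print(d["rect"],d["score"],m.sum())
```

```text
[[ 0.4421 -0.2076  0.036 ]
 [ 0.4542 -0.1409  0.036 ]
 [ 0.5243 -0.1535  0.036 ]
 [ 0.5108 -0.2221  0.036 ]] [ 0.48285003 -0.18104234  0.036     ]
[[ 0.4687 -0.1844  0.067 ]
 [ 0.4699 -0.1746  0.067 ]
 [ 0.4971 -0.1862  0.067 ]
 [ 0.4978 -0.1771  0.067 ]] [ 0.48335084 -0.18057365  0.067     ]
ang -4.376595706378555 0.02823565368252357
collar ctr [ 0.48386365 -0.18116925  0.0385    ]
tool x ang -8.894073739517552
[285.6, 69.7, 327.8, 118.4] 0.9 1245
[313.5, 174.5, 334.0, 204.7] 0.65 432
[320.2, 246.4, 349.0, 296.2] 0.64 1001
```

```bash
python3 -m creep '[[0,0.0028,-0.0036,0.04,-4.5],[0,0.0028,-0.0036,0.08,-4.5],[0,0.0028,-0.0036,0.1,-4.5],[0,0.0028,-0.0036,0.1,-4.5],[0,0.0028,-0.0036,0.1,-4.5]]'
python3 - <<'E'
from h import *
s,T=pose();p=imaging.snapshot("wrist")
print(s["q"],s["tool_pos"])
im=p["image"].copy()
for X in ([.4835,-.181,.067],[.4835,-.181,.036]):
    q=proj(p,X,T)[0];print(q);cv2.circle(im,(int(q[1]),int(q[0])),2,(0,0,255),-1)
cv2.imwrite("pics/w3.png",im)
E
```

```text
clock: 5.15
tool_pos: [0.4834, -0.1841, 0.1095]
eef_rot: [0.04, 0.999, -0.0, 0.001]
contact_force: [-0.3, 0.2, 0.9]
opening: 0.997
[ 0.41920908  0.76343757 -0.2371039   1.99750103  0.40522209  0.42429416
  1.36526661] [ 0.48337935 -0.18410534  0.10946161]
[228.99598674 327.50947599]
[214.8065918  327.06144143]
```

View pics/w3.png

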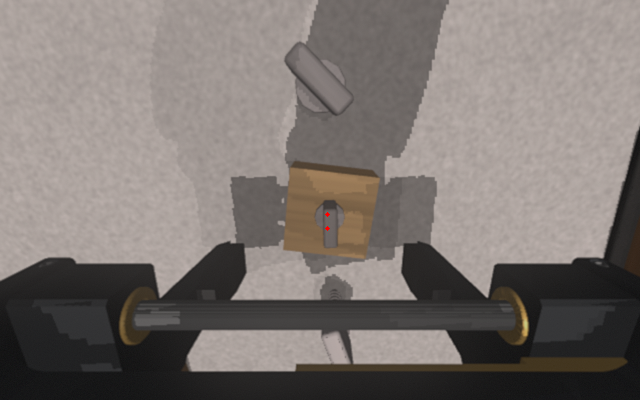

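```bash
python3 -m creep '[[0,0,0.004,0.03,0],[0,0,0.004,0.05,0],[0,0,0.004,0.05,0],[0,0,0.004,0.05,0]]'
python3 - <<'E'
from h import *
s,T=pose();p=imaging.snapshot("wrist")
print(s["tool_pos"]);s,T=pose();print(s["tool_pos"])
im=p["image"].copy()
for X in ([.4835,-.1805,.067],[.4835,-.1805,.036]):
    q=proj(p,X,T)[0];print(q);cv2.circle(im,(int(q[1]),int(q[0])),2,(0,0,255),-1)
cv2.imwrite("pics/w4.png",im)
E
```

```text
clock: 5.7
tool_pos: [0.4838, -0.1804, 0.0598]
eef_rot: [0.04, 0.999, -0.0, 0.001]
contact_force: [0.2, 0.1, -0.4]
opening: 1.001
[ 0.48382006 -0.18040626  0.05981013]
[ 0.48385724 -0.18047103  0.05987263]
[262.61695145 322.70896194]
[239.32809089 322.92597426]
```

View pics/w4.png

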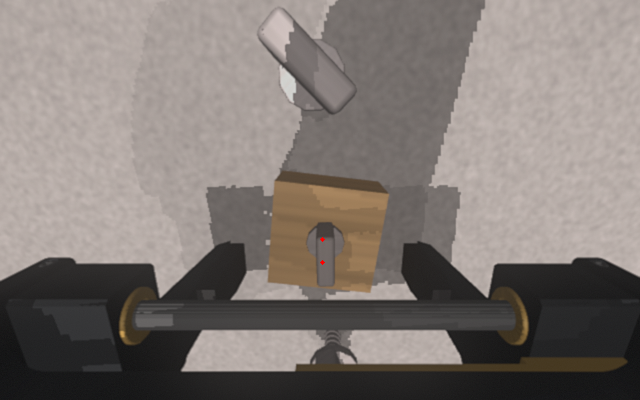

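```bash
python3 -m creep '[[0,0,0.0006,0.01,0],[0,0,0.0006,0.0165,0],[100,0,0.0006,0.0165,0],[200,0,0.0006,0.0165,0],[255,0,0.0006,0.0165,0],[255,0,0.0006,0.0165,0],[255,0,0.0006,0.0165,0],[255,0,0.0006,0.0165,0]]' 20;  python3 -m creep '[[255,0,0,0,0],[255,0,0,0,0]]' 60;python3 - <<'E'
from h import *
s,T=pose();p=imaging.snapshot("wrist")
print(s["tool_pos"])
cv2.imwrite("pics/w5.png",p["image"])
E
```

```text
clock: 6.75
tool_pos: [0.4831, -0.1796, 0.0422]
eef_rot: [0.04, 0.999, 0.0, 0.0]
contact_force: [-0.0, 1.0, -0.5]
opening: 0.346
clock: 7.0
tool_pos: [0.4831, -0.1796, 0.0422]
eef_rot: [0.04, 0.999, 0.0, 0.0]
contact_force: [0.3, 1.0, 0.9]
opening: 0.119
[ 0.48312365 -0.17956423  0.04219671]
```

View pics/w5.png

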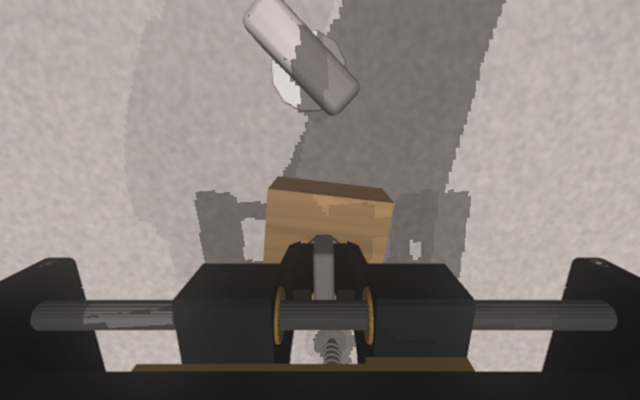

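```bash
python3 -m creep '[[255,0,0,-0.004,0],[255,0,0,-0.03,0],[255,0,0,-0.08,0],[255,0,0,-0.11,0],[255,0,0,-0.11,0],[255,0,0,-0.11,0]]'
python3 - <<'E'
from h import *
s,T=pose();print(s["tool_pos"],s["q"],s["opening"],s["contact_force"])
R={}
for n in("scene","side"):
    p=imaging.snapshot(n); im=p["image"]
    print(n,[(d["location"],d["score"]) for d in imaging.place_of(p,"screw_tip")])
    q=proj(p,T[:3,3]-[0,0,.0345])[0]; print("pred tip",q)
    r0,c0=int(q[0])-40,int(q[1])-40
    print("crop",r0,c0); cv2.imwrite(f"pics/l_{n}.png",cv2.resize(im[r0:r0+60,c0:c0+80],None,fx=8,fy=8,interpolation=cv2.INTER_CUBIC))
E
```

```text
clock: 7.8
tool_pos: [0.4824, -0.1796, 0.1516]
eef_rot: [0.04, 0.999, 0.0, -0.001]
contact_force: [-1.7, -0.4, -1.6]
opening: 0.111
[ 0.48241274 -0.17955903  0.15157209] [ 0.44617072  0.69214879 -0.29159252  1.97443009  0.37287228  0.52788774
  1.38390579] 0.1112380854605027 [-1.67593757 -0.41149022 -1.60086996]
scene [([188.4, 260.0], 0.78), ([138.7, 288.2], 0.71), ([129.4, 270.0], 0.47)]
pred tip [132.2806164  271.55070054]
crop 92 231
side [([274.2, 335.2], 0.9), ([291.8, 235.9], 0.68), ([240.7, 282.0], 0.48), ([140.1, 334.7], 0.2)]
pred tip [238.60824079 282.57568912]
crop 198 242
```

View pics/l_scene.png

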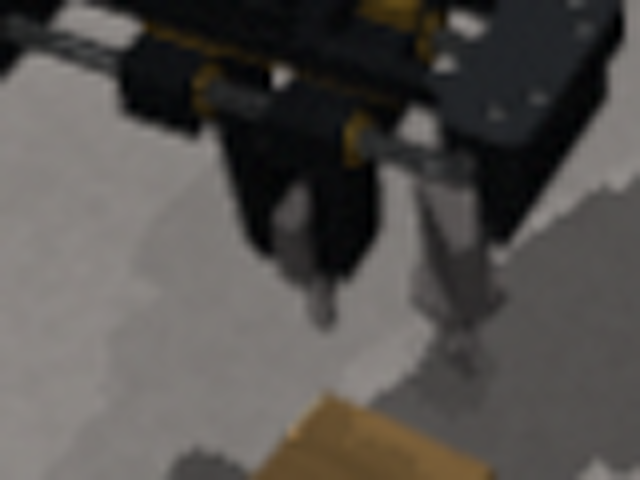

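View pics/l_side.png

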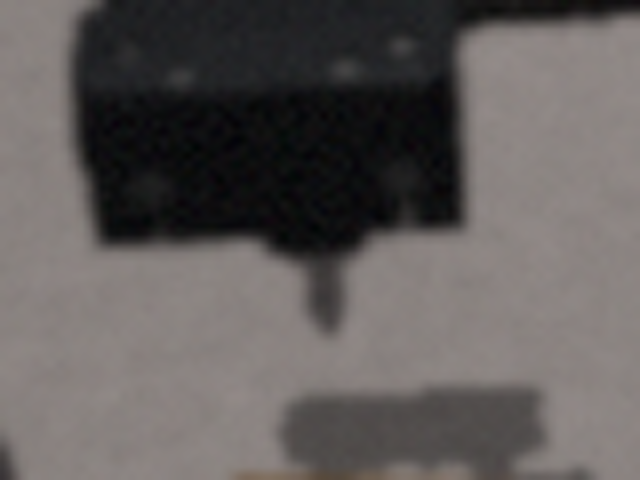

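```bash
python3 -m creep '[[255,0.005,0.055,0,-10],[255,0.01,0.11,0,-20],[255,0.016,0.165,0,-30],[255,0.021,0.22,0,-40],[255,0.026,0.275,0,-50],[255,0.032,0.31,0,-60],[255,0.032,0.328,0,-70],[255,0.032,0.328,0,-80],[255,0.032,0.328,0,-90],[255,0.032,0.328,0,-90]]'; python3 -m creep '[[255,0,0,0,0],[255,0,0,0,0]]'
python3 - <<'E'
from h import *
s,T=pose();print(s["tool_pos"],s["q"],s["opening"],s["contact_force"]);print(T.round(3))
for n in("scene","side","wrist"):
    p=imaging.snapshot(n); im=p["image"]
    for t in("screw_tip","hole"): print(n,t,[(np.round(d["location"],1),round(d["score"],2)) for d in imaging.place_of(p,t)])
    q=proj(p,T[:3,3]-[0,0,.0345],T)[0]; print("pred tip",q)
    cv2.imwrite(f"pics/m_{n}_full.png",im)
    if n=="wrist":continue
    r0,c0=int(q[0])-40,int(q[1])-40
    print("crop",r0,c0); cv2.imwrite(f"pics/m_{n}.png",cv2.resize(im[r0:r0+75,c0:c0+80],None,fx=8,fy=8,interpolation=cv2.INTER_CUBIC))
E
```

```text
clock: 9.25
tool_pos: [0.4769, 0.1498, 0.1514]
eef_rot: [-0.678, 0.735, 0.001, -0.001]
contact_force: [0.2, 0.2, -0.8]
opening: 0.108
clock: 9.5
tool_pos: [0.4773, 0.1499, 0.1521]
eef_rot: [-0.678, 0.735, -0.0, -0.0]
contact_force: [-0.1, -0.9, -0.4]
opening: 0.113
[0.47728913 0.14990177 0.15211136] [-0.00511797  0.73591382 -0.64498547  2.00609546  0.73555351  0.64545637
  1.92049131] 0.11293529580737713 [-0.07355149 -0.92459396 -0.43027688]
[[-0.081 -0.997 -0.     0.477]
 [-0.997  0.081 -0.     0.15 ]
 [ 0.     0.    -1.     0.152]
 [ 0.     0.     0.     1.   ]]
scene screw_tip [(array([186., 261.]), 0.79), (array([136.1, 288.3]), 0.77), (array([164.7, 274.8]), 0.59)]
scene hole [(array([181. , 396.4]), 0.98)]
pred tip [164.91551016 399.68466185]
crop 124 359
side screw_tip [(array([273.7, 336.8]), 0.89), (array([290.6, 239.5]), 0.55), (array([151.6, 271.3]), 0.45)]
side hole []
pred tip [148.91043907 272.0111943 ]
crop 108 232
wrist screw_tip [(array([235.7, 321. ]), 0.87)]
wrist hole [(array([210.1, 325.1]), 0.87)]
pred tip [233.85845215 323.64086086]
```

View pics/m_scene.png

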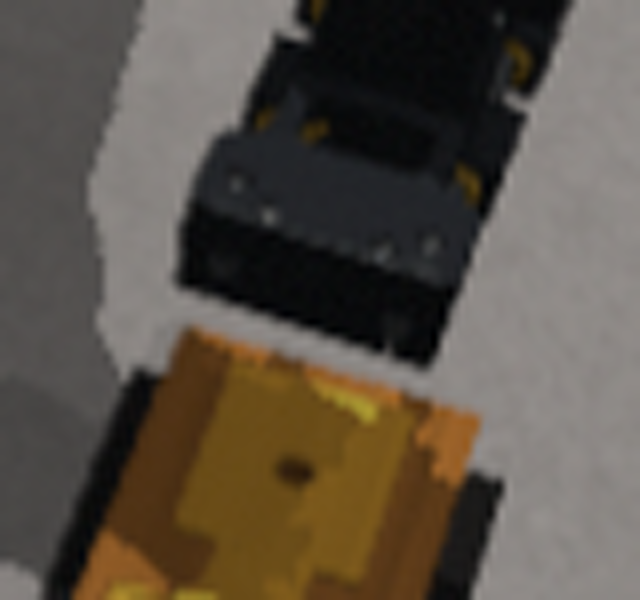

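View pics/m_side.png

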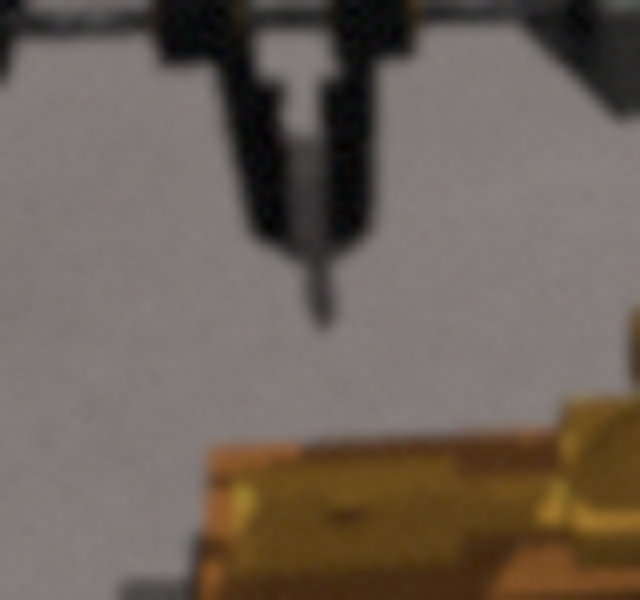

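View pics/m_wrist_full.png

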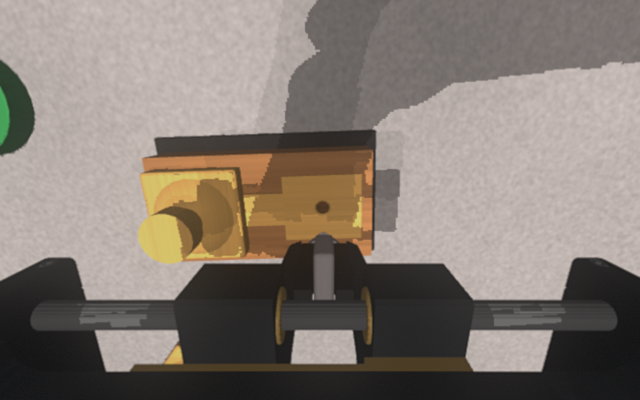

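Run:
```python
from h import *
s,T=pose()
a=imaging.snapshot("scene");b=imaging.snapshot("side");w=imaging.snapshot("wrist")
for p,c in((a,(182.3,395.3)),(b,(171.9,274.7)),(w,(207.5,322.3))):
    print(atz(p,c,.051,T).round(4))
print(tri([ray(a,(182.3,395.3)),ray(b,(171.9,274.7)),ray(w,(207.5,322.3),T)]))
# precise blob in wrist
for p,c in((a,(182,395)),(b,(172,275)),(w,(207,322))):
    g=cv2.cvtColor(p["image"],cv2.COLOR_BGR2GRAY).astype(float); r0,c0=c
    h=9 if p is w else 4
    v=1 if p is b else 0
    sub=g[r0-h+v*2:r0+h+1-v*2,c0-h:c0+h+1]; m=np.clip(np.median(sub)-sub-8,0,None)
    yy,xx=np.mgrid[r0-h+v*2:r0+h+1-v*2,c0-h:c0+h+1]; cc=((m*yy).sum()/m.sum(),(m*xx).sum()/m.sum())
    print("blob",np.round(cc,2),atz(p,cc,.051,T).round(4))
# tip side / expected
print("tip side px 272.3,148.9 pred",proj(b,T[:3,3]-[0,0,.0345])[0])
im=w["image"][185:265,280:370];cv2.imwrite("pics/w6.png",cv2.resize(im,None,fx=7,fy=7,interpolation=cv2.INTER_CUBIC))
```

```text
[0.4798 0.1517 0.051 ]
[0.4783 0.1504 0.051 ]
[0.4786 0.1518 0.051 ]
(array([0.47855128, 0.15193552, 0.04987965]), [np.float64(0.0004025737604042363), np.float64(0.0002871514473203472), np.float64(0.0002335050217268679)])
blob [182.47 395.35] [0.4803 0.1519 0.051 ]
blob [172.12 274.83] [0.4786 0.1493 0.051 ]
blob [207.06 322.03] [0.4788 0.1514 0.051 ]
tip side px 272.3,148.9 pred [148.85477857 272.02082856]
```

View pics/w6.png

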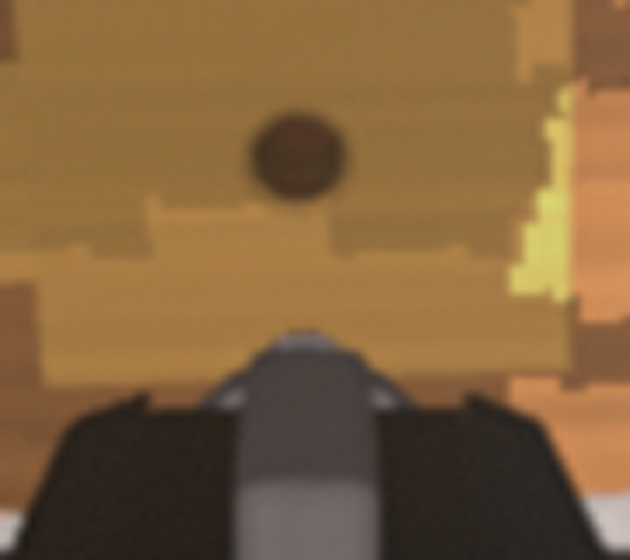

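Run:
```python
from h import *
s,T=pose();w=imaging.snapshot("wrist")
print(s["tool_pos"])
for X in([.012,0,.0062],[.012,0,.0012],[.015,0,-.0248],[0,0,.0342]):
    print(X,proj(w,(T@np.r_[X,1])[:3],T)[0])
h=np.array([.4787,.1515,.051]);print("hole in tool",(np.linalg.inv(T)@np.r_[h,1])[:3].round(4))
```

```text
[0.47735491 0.14990198 0.1522241 ]
[0.012, 0, 0.0062] [233.33269423 323.78162209]
[0.012, 0, 0.0012] [236.77555726 323.8041948 ]
[0.015, 0, -0.0248] [252.79532477 323.96006372]
[0, 0, 0.0342] [234.01994947 323.64639817]
hole in tool [-0.0017 -0.0012  0.1012]
```

```bash
python3 -m creep '[[255,-0.0017,-0.0012,0.02,-10],[255,-0.0017,-0.0012,0.04,-20],[255,-0.0017,-0.0012,0.055,-25],[255,-0.0017,-0.0012,0.055,-25],[255,-0.0017,-0.0012,0.055,-25],[255,-0.0017,-0.0012,0.055,-25]]'
python3 - <<'E'
from h import *
s,T=pose();print(s["tool_pos"],s["q"],s["opening"],s["contact_force"]);
for n in("scene","side","wrist"):
    p=imaging.snapshot(n); im=p["image"]
    if n!="wrist": print([(np.round(d["location"],1),round(d["score"],2)) for d in imaging.place_of(p,"screw_tip")])
    q=proj(p,T[:3,3]-[0,0,.0342],T)[0]; print("pred tip",q, "hole", proj(p,[.4787,.1515,.051],T)[0])
    r0,c0=int(q[0])-40,int(q[1])-40
    print("crop",r0,c0); cv2.imwrite(f"pics/n_{n}.png",cv2.resize(im[r0:r0+75,c0:c0+80],None,fx=8,fy=8,interpolation=cv2.INTER_CUBIC))
E
```

```text
clock: 10.9
tool_pos: [0.4791, 0.1518, 0.0979]
eef_rot: [0.821, -0.571, 0.0, -0.001]
contact_force: [0.2, -0.1, -0.8]
opening: 0.107
[0.4790871  0.15176421 0.09789818] [-0.00400066  0.84589742 -0.6624138   2.03313577  0.95064024  0.60156956
  2.15982056] 0.10683389763323763 [ 0.16851491 -0.07800539 -0.7821419 ]
[(array([190.2, 258.5]), 0.72), (array([139.4, 290.4]), 0.71), (array([177.9, 398.7]), 0.5)]
pred tip [179.12907612 396.29038959] hole [181.96068521 395.33753974]
crop 139 356
[(array([289.4, 238.2]), 0.82), (array([276. , 335.1]), 0.72), (array([168.5, 273.9]), 0.61)]
pred tip [167.31727575 274.56803746] hole [171.65220369 274.83792595]
crop 127 234
pred tip [234.17504853 323.74270492] hole [227.22650931 324.34446128]
crop 194 283
```

View pics/n_scene.png

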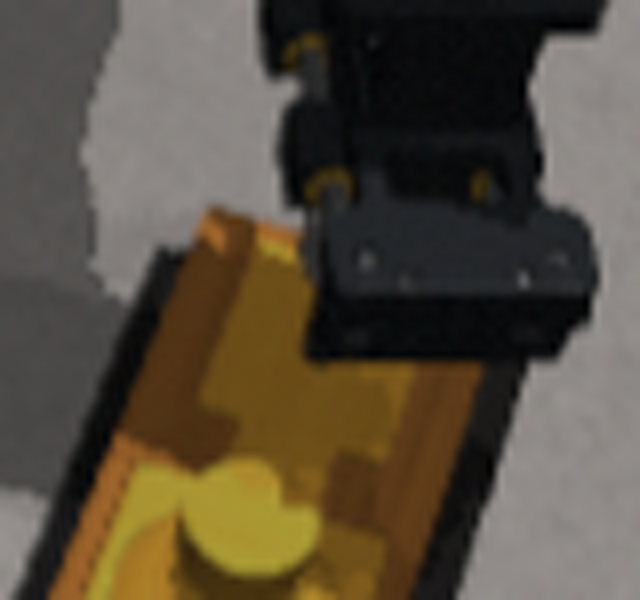

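View pics/n_side.png

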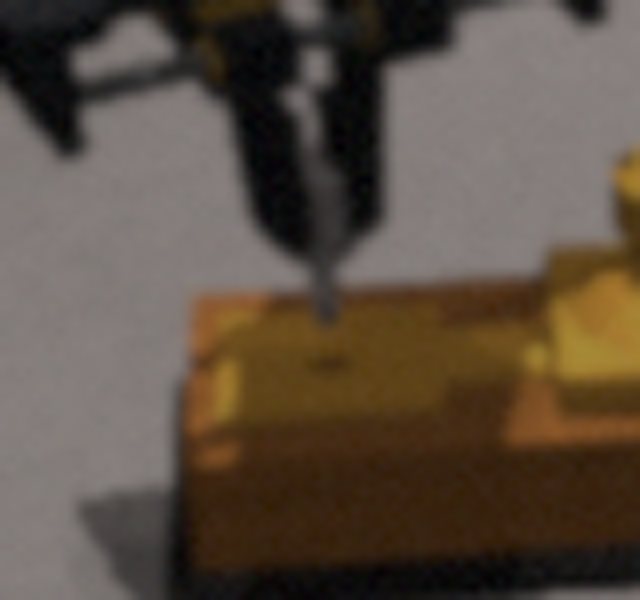

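View pics/n_wrist.png

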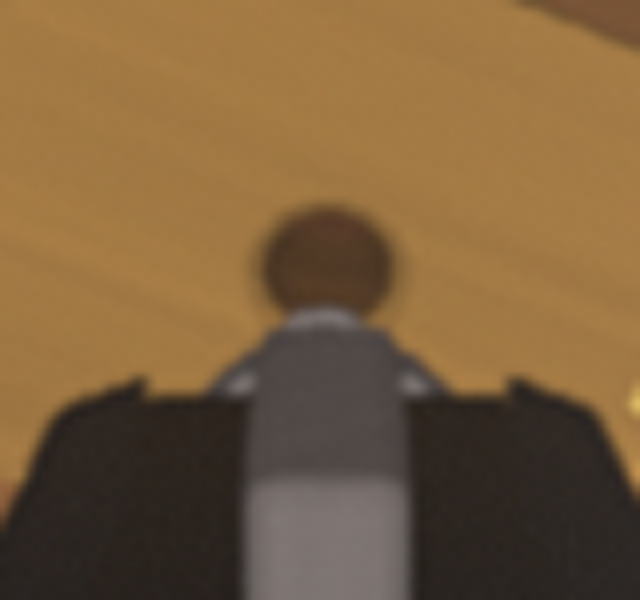

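```bash
python3 -m creep '[[255,0,0,0.008,0],[255,0,0,0.014,0],[255,0,0,0.018,0],[255,0,0,0.022,0],[255,0,0,0.026,0],[255,0,0,0.03,0],[255,0,0,0.03,0],[255,0,0,0.03,0]]'
python3 - <<'E'
from h import *
s,T=pose();print(s["tool_pos"],s["q"],s["opening"],s["contact_force"],s["moment"]);
for n in("side",):
    p=imaging.snapshot(n); im=p["image"]
    cv2.imwrite(f"pics/o_{n}.png",cv2.resize(im[120:200,234:334],None,fx=7,fy=7,interpolation=cv2.INTER_CUBIC))
E
```

```text
clock: 12.15
tool_pos: [0.4787, 0.1516, 0.0672]
eef_rot: [0.821, -0.57, 0.0, -0.0]
contact_force: [-0.6, 0.2, -1.9]
opening: 0.109
[0.47868914 0.15159198 0.06724876] [-0.03821814  0.89199964 -0.60415025  2.0459601   1.03053026  0.54160749
  2.09107182] 0.10945151616137615 [-0.59455084  0.19709613 -1.8674093 ] [0.07543013 0.16162049 0.03628442]
```

View pics/o_side.png

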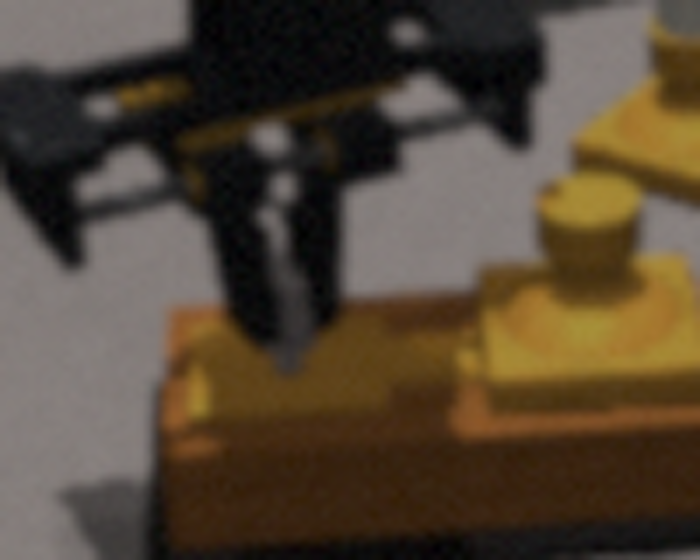

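The shank is in the hole with no side force. Next I lower it onto the wood.

```bash
python3 -m creep '[[255,0,0,0.002,0],[255,0,0,0.004,0],[255,0,0,0.006,0],[255,0,0,0.006,0],[255,0,0,0.006,0]]'; python3 -m creep '[[255,0,0,0.0007,0],[255,0,0,0.0014,0],[255,0,0,0.0014,0]]';python3 -m creep '[[255,0,0,0.0005,0],[255,0,0,0.001,0],[255,0,0,0.001,0]]'
```

```text
clock: 12.82
tool_pos: [0.4787, 0.1516, 0.0612]
eef_rot: [0.821, -0.57, -0.0, -0.0]
contact_force: [-0.0, 0.2, -0.7]
opening: 0.108
clock: 13.2
tool_pos: [0.4787, 0.1516, 0.0598]
eef_rot: [0.821, -0.57, 0.0, -0.0]
contact_force: [-1.0, -0.5, -0.1]
opening: 0.109
clock: 13.58
tool_pos: [0.4787, 0.1516, 0.059]
eef_rot: [0.821, -0.57, 0.0, -0.0]
contact_force: [0.5, -0.2, 3.4]
opening: 0.107
```

```bash
python3 -m creep '[[255,0,0,0.0005,0],[255,0,0,0.001,0],[255,0,0,0.001,0]]';python3 -m creep '[[255,0,0,0.0005,0],[255,0,0,0.0009,0],[255,0,0,0.0009,0]]'
```

```text
clock: 13.95
tool_pos: [0.4788, 0.1516, 0.0582]
eef_rot: [0.821, -0.57, 0.0, -0.0]
contact_force: [-1.3, -0.1, 6.7]
opening: 0.109
clock: 14.32
tool_pos: [0.4788, 0.1517, 0.0576]
eef_rot: [0.821, -0.57, 0.0, -0.0]
contact_force: [-0.7, -2.0, 9.2]
opening: 0.107
```

```bash
python3 -m creep '[[255,0,0,0.0005,0],[255,0,0,0.001,0],[255,0,0,0.001,0]]' 60;python3 -m creep '[[255,0,0,0.0005,0],[255,0,0,0.001,0],[255,0,0,0.001,0]]'
```

```text
clock: 14.7
tool_pos: [0.4789, 0.1518, 0.0569]
eef_rot: [0.821, -0.57, 0.001, -0.0]
contact_force: [-1.8, -1.7, 12.7]
opening: 0.105
clock: 15.08
tool_pos: [0.479, 0.1518, 0.0562]
eef_rot: [0.821, -0.57, 0.001, -0.001]
contact_force: [-1.4, -2.3, 14.7]
opening: 0.108
```

```bash
python3 -m creep '[[255,0,0,0.0005,0],[255,0,0,0.0012,0],[255,0,0,0.0012,0]]' 60; python3 -c "
from h import *
s,T=pose();print(s['q'],s['moment'])"; python3 -m creep '[[255,0,0,0.00012,10],[255,0,0,0.00025,20],[255,0,0,0.0004,30],[255,0,0,0.0004,30]]';python3 -c "
from h import *
s,T=pose();print(s['q'],s['moment'])
p=imaging.snapshot('side')
cv2.imwrite('pics/s7.png',cv2.resize(p['image'][120:200,234:334],None,fx=7,fy=7,interpolation=cv2.INTER_CUBIC))
"
```

```text
clock: 15.45
tool_pos: [0.479, 0.1519, 0.0553]
eef_rot: [0.821, -0.57, 0.001, -0.001]
contact_force: [-2.0, -1.4, 19.8]
opening: 0.107
[-0.05377301  0.90967061 -0.57868502  2.05031607  1.06798382  0.51621437
  2.05748615] [-0.41712529  0.72553484 -0.03927116]
clock: 15.95
tool_pos: [0.4788, 0.1519, 0.055]
eef_rot: [-0.645, 0.764, -0.001, 0.001]
contact_force: [-3.4, -1.4, 20.5]
opening: 0.109
[-0.12587208  0.88428459 -0.45391332  2.0544994   0.96449813  0.42695562
  1.62908817] [-0.34162057  0.76581234  0.02792383]
```

View pics/s7.png

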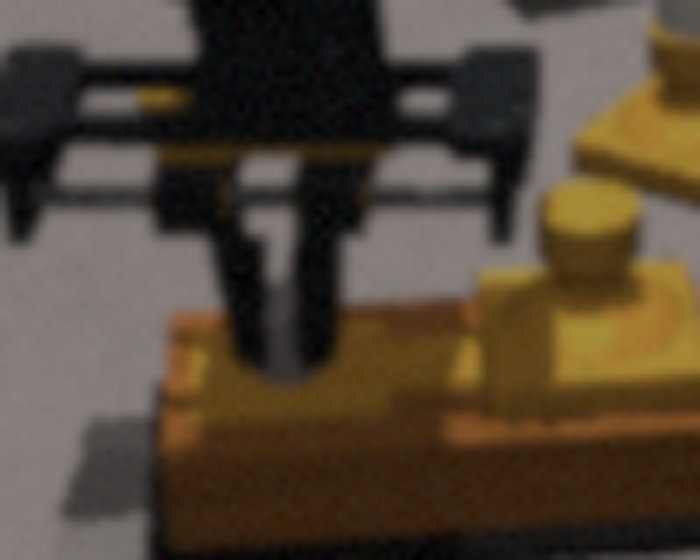

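```bash
python3 -m creep '[[255,0,0,0.0001,10],[255,0,0,0.0002,20],[255,0,0,0.0003,30],[255,0,0,0.0004,40],[255,0,0,0.0005,50],[255,0,0,0.0005,50]]';python3 -c "
from h import *
s,T=pose();print(s['q'],s['moment'])"
```

```text
clock: 16.75
tool_pos: [0.4787, 0.1521, 0.0545]
eef_rot: [-0.262, 0.965, -0.0, 0.001]
contact_force: [-4.1, -1.5, 19.3]
opening: 0.104
[-0.24936265  0.8590533  -0.24738808  2.06120769  0.68267826  0.2993039
  1.02842531] [-0.07344058  0.81384873  0.03437161]
```

```bash
python3 -m creep '[[255,0,0,0.0001,10],[255,0,0,0.0002,20],[255,0,0,0.0003,30],[255,0,0,0.0004,40],[255,0,0,0.0005,50],[255,0,0,0.0005,50]]';python3 -c "
from h import *
s,T=pose();print(s['q'],s['moment'])"
```

```text
clock: 17.5
tool_pos: [0.4787, 0.1524, 0.0541]
eef_rot: [0.17, 0.985, 0.001, 0.001]
contact_force: [-3.3, 0.8, 22.1]
opening: 0.106
[-0.3442892   0.85316324 -0.09136038  2.06588161  0.30180473  0.23288695
  0.53022183] [ 0.10824191  0.82295326 -0.0829706 ]
```

```bash
python3 -m creep '[[255,0,0,0.0001,10],[255,0,0,0.0002,20],[255,0,0,0.0003,30],[255,0,0,0.0004,40],[255,0,0,0.0004,40]]';python3 -c "
from h import *
s,T=pose();print(s['q'],s['moment'])"
```

```text
clock: 18.12
tool_pos: [0.4795, 0.1525, 0.054]
eef_rot: [0.497, 0.868, 0.001, 0.001]
contact_force: [-3.0, -0.0, 24.1]
opening: 0.11
[-0.40346707  0.85530824  0.00679697  2.06796913 -0.02567279  0.21509929
  0.15632252] [ 0.04226359  0.67158988 -0.05745181]
```

```bash
python3 -m creep '[[255,0,0,-0.0003,10],[255,0,0,-0.0003,20],[255,0,0,-0.0003,20]]';python3 -c "
from h import *
s,T=pose();print(s['q'],s['moment'])
p=imaging.snapshot('side')
cv2.imwrite('pics/s8.png',cv2.resize(p['image'][130:200,234:314],None,fx=8,fy=8,interpolation=cv2.INTER_CUBIC))
p=imaging.snapshot('wrist')
cv2.imwrite('pics/s8w.png',cv2.resize(p['image'][194:274,283:363],None,fx=7,fy=7,interpolation=cv2.INTER_CUBIC))
"
```

```text
clock: 18.5
tool_pos: [0.4801, 0.1525, 0.0542]
eef_rot: [0.64, 0.768, 0.002, 0.001]
contact_force: [-1.6, 0.4, 22.7]
opening: 0.105
[-0.43137692  0.85727128  0.05364013  2.06861973 -0.19119443  0.21589254
 -0.02872456] [ 0.0705609   0.44786289 -0.06274899]
```

View pics/s8.png

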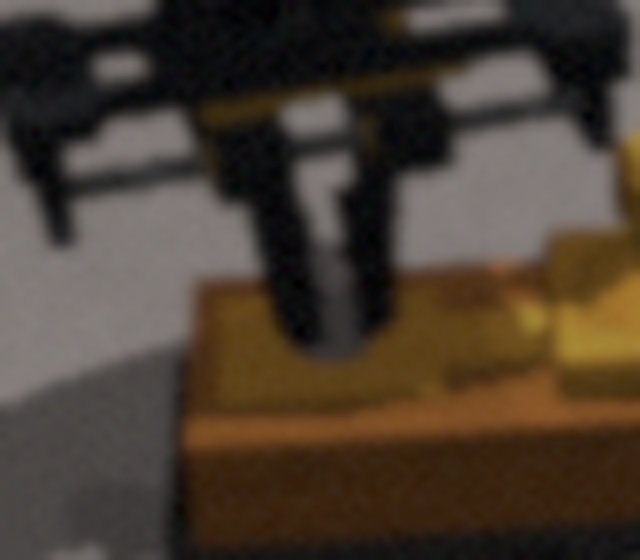

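View pics/s8w.png

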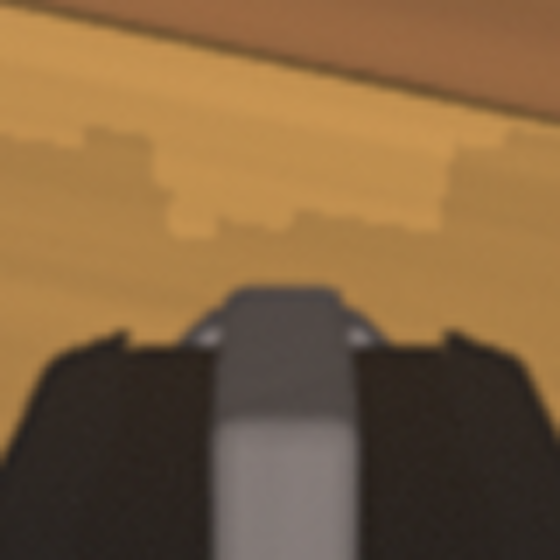

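```bash
python3 -m creep '[[255,0,0,0,10],[255,0,0,0,20],[255,0,0,0,30],[255,0,0,0,30]]';python3 -c "
from h import *
s,T=pose();print(s['q'],s['moment'])"
```

```text
clock: 19.1
tool_pos: [0.4804, 0.1525, 0.0542]
eef_rot: [0.817, 0.576, 0.002, 0.0]
contact_force: [-1.7, 0.5, 22.8]
opening: 0.106
[-0.47492341  0.86296899  0.12644143  2.07039097 -0.43817509  0.22826748
 -0.30748674] [ 0.0993815   0.40164799 -0.10364002]
```

```bash
python3 -m creep '[[255,0,0,0,10],[255,0,0,0,20],[255,0,0,0,30],[255,0,0,0,30]]';python3 -c "
from h import *
s,T=pose();print(s['q'],s['moment'])"
```

```text
clock: 19.6
tool_pos: [0.4805, 0.1524, 0.0542]
eef_rot: [0.939, 0.345, 0.002, -0.0]
contact_force: [-1.2, 1.2, 22.0]
opening: 0.106
[-0.5243527   0.87265319  0.21020223  2.07275681 -0.6790751   0.25751293
 -0.59257105] [ 0.14584031  0.35255224 -0.03500962]
```

```bash
python3 -m creep '[[255,-0.0,0,-0.0012,0],[255,0,0,-0.0012,0]]'; python3 -m creep '[[255,0,0,0,10],[255,0,0,0,20],[255,0,0,0,30],[255,0,0,0,40],[255,0,0,0,40]]';python3 -c "
from h import *
s,T=pose();print(s['q'],s['moment'])"
```

```text
clock: 19.85
tool_pos: [0.4805, 0.1524, 0.055]
eef_rot: [0.938, 0.346, 0.002, -0.0]
contact_force: [1.2, 1.8, 16.1]
opening: 0.108
clock: 20.48
tool_pos: [0.4805, 0.1518, 0.0549]
eef_rot: [1.0, 0.003, 0.002, -0.0]
contact_force: [-0.5, 0.4, 16.7]
opening: 0.107
[-0.60083568  0.89359102  0.34348841  2.07651402 -0.94679122  0.32836714
 -1.02585007] [ 0.09034649  0.22487507 -0.06629081]
```

```bash
python3 -m creep '[[255,0,0,-0.001,0],[255,0,0,-0.002,0],[255,0,0,-0.0025,0],[255,0,0,-0.0025,0]]'; python3 -c "
from h import *
p=imaging.snapshot('wrist')
cv2.imwrite('pics/s9w.png',cv2.resize(p['image'][194:274,283:363],None,fx=7,fy=7,interpolation=cv2.INTER_CUBIC))"
```

```text
clock: 20.98
tool_pos: [0.4803, 0.1518, 0.0565]
eef_rot: [1.0, 0.004, 0.002, -0.0]
contact_force: [1.5, 0.3, 5.8]
opening: 0.106
```

View pics/s9w.png

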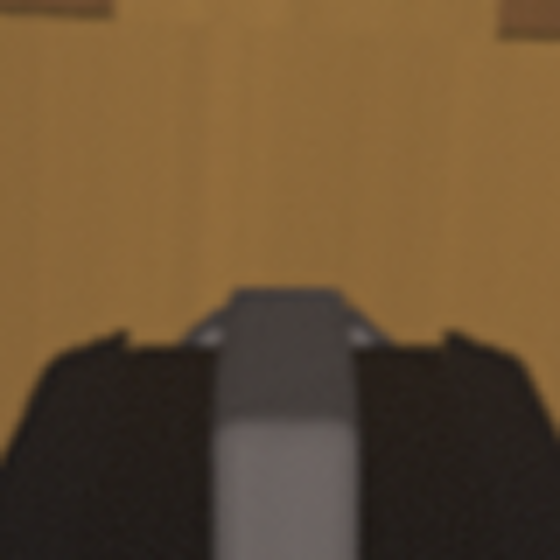

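```bash
python3 -m creep '[[255,0,0,-0.0009,0],[200,0,0,-0.0009,0],[160,0,0,-0.0009,0],[160,0,0,-0.0009,0],[160,0,0,-0.0009,0],[160,0,0,-0.0009,0]]'; python3 -m creep '[[160,0,0,-0.02,0],[160,0,0,-0.04,0],[160,0,0,-0.05,0],[255,0,0,-0.05,0],[255,0,0,-0.05,0],[255,0,0,-0.05,0]]' ;python3 - <<'E'
from h import *
s,T=pose();p=imaging.snapshot('wrist')
q=proj(p,[[.4787,.1515,.051],[.4787,.1515,.082]],T);print(q)
cv2.imwrite('pics/w10.png',p['image'])
p=imaging.snapshot('side')
cv2.imwrite('pics/s10.png',cv2.resize(p['image'][130:200,234:314],None,fx=8,fy=8,interpolation=cv2.INTER_CUBIC))
E
```

```text
clock: 21.78
tool_pos: [0.4785, 0.1515, 0.0567]
eef_rot: [1.0, 0.004, -0.0, 0.0]
contact_force: [-0.2, 0.5, 0.4]
opening: 0.374
clock: 22.52
tool_pos: [0.4783, 0.1515, 0.1062]
eef_rot: [1.0, 0.004, -0.001, 0.0]
contact_force: [-0.4, -0.0, 0.4]
opening: 0.057
[[222.90940933 323.22700837]
 [239.81340119 323.30245534]]
```

View pics/w10.png

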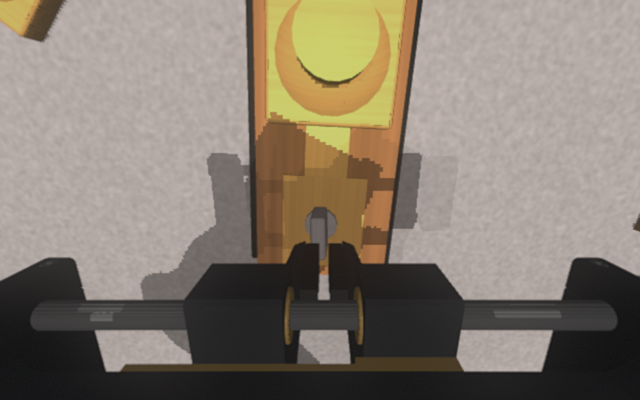

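View pics/s10.png

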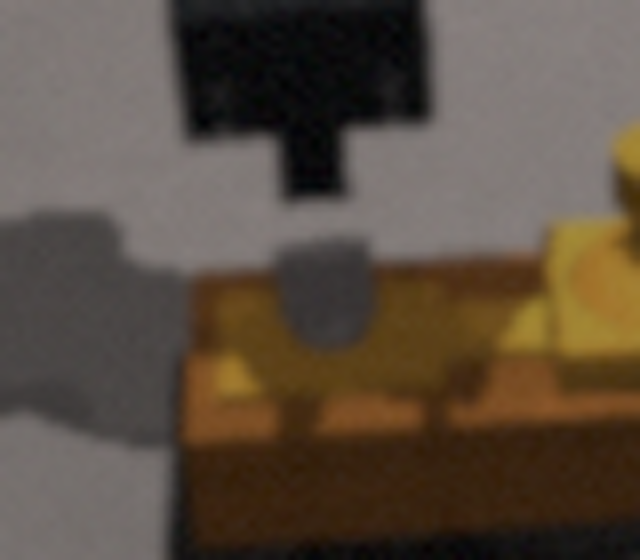

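```bash
python3 -m creep '[[255,0,0,0,0],[255,0,0,0.01,0],[255,0,0,0.018,0],[255,0,0,0.02,0],[255,0,0,0.02,0]]' ; for i in 1; do python3 -m creep '[[255,0,0,0.0005,0],[255,0,0,0.001,0],[255,0,0,0.001,0]]'; done;  python3 -m creep '[[255,0,0,0.0005,0],[255,0,0,0.001,0],[255,0,0,0.001,0]]'
```

```text
clock: 23.25
tool_pos: [0.4785, 0.1514, 0.0866]
eef_rot: [1.0, 0.004, -0.0, 0.0]
contact_force: [0.2, 0.7, 0.4]
opening: 0.003
clock: 23.62
tool_pos: [0.4787, 0.1516, 0.0859]
eef_rot: [1.0, 0.004, 0.0, -0.0]
contact_force: [0.3, -0.8, 0.0]
opening: 0.007
clock: 24.0
tool_pos: [0.4786, 0.1515, 0.0848]
eef_rot: [1.0, 0.004, -0.0, -0.0]
contact_force: [0.5, -0.1, -0.2]
opening: 0.003
```

```bash
python3 -m creep '[[255,0,0,0.0005,0],[255,0,0,0.001,0],[255,0,0,0.001,0]]';  python3 -m creep '[[255,0,0,0.0005,0],[255,0,0,0.001,0],[255,0,0,0.001,0]]';  python3 -m creep '[[255,0,0,0.0005,0],[255,0,0,0.001,0],[255,0,0,0.001,0]]'
```

```text
clock: 24.38
tool_pos: [0.4786, 0.1515, 0.0838]
eef_rot: [1.0, 0.004, -0.0, -0.0]
contact_force: [-0.6, 0.9, -0.6]
opening: 0.009
clock: 24.75
tool_pos: [0.4789, 0.1515, 0.0829]
eef_rot: [1.0, 0.004, 0.0, -0.0]
contact_force: [-0.2, -0.3, 1.3]
opening: 0.005
clock: 25.12
tool_pos: [0.479, 0.1513, 0.0822]
eef_rot: [1.0, 0.004, 0.0, -0.0]
contact_force: [0.5, -0.3, 5.5]
opening: 0.007
```

```bash
python3 -m creep '[[255,0,0,-0.008,0],[255,0.014,0,-0.008,0],[255,0.028,0,-0.008,0],[255,0.028,0,0.01,0],[255,0.028,0,0.022,0],[255,0.028,0,0.027,0],[255,0.028,0,0.027,0],[255,0.028,0,0.027,0]]';python3 -m creep '[[255,0,0,0.001,0],[255,0,0,0.002,0],[255,0,0,0.002,0]]'
```

```text
clock: 26.12
tool_pos: [0.5068, 0.1517, 0.0552]
eef_rot: [1.0, 0.004, 0.0, -0.0]
contact_force: [-0.4, -0.1, -0.5]
opening: 0.008
clock: 26.5
tool_pos: [0.5066, 0.1518, 0.0528]
eef_rot: [1.0, 0.004, -0.0, -0.0]
contact_force: [0.2, 0.2, 0.3]
opening: 0.001
```

```bash
python3 -m creep '[[255,0,0,0.0005,0],[255,0,0,0.001,0],[255,0,0,0.001,0]]';python3 -m creep '[[255,0,0,0.0005,0],[255,0,0,0.001,0],[255,0,0,0.001,0]]';python3 -m creep '[[255,0,0,0.0005,0],[255,0,0,0.001,0],[255,0,0,0.001,0]]'
```

```text
clock: 26.88
tool_pos: [0.5066, 0.1518, 0.0518]
eef_rot: [1.0, 0.004, -0.0, -0.0]
contact_force: [-1.1, -0.4, 0.8]
opening: 0.007
clock: 27.25
tool_pos: [0.5067, 0.1518, 0.051]
eef_rot: [1.0, 0.004, 0.0, -0.0]
contact_force: [-1.5, 0.9, 4.2]
opening: 0.006
clock: 27.62
tool_pos: [0.5067, 0.1518, 0.0503]
eef_rot: [1.0, 0.004, 0.0, -0.0]
contact_force: [-1.5, 0.7, 8.5]
opening: 0.006
```

```bash
python3 -m creep '[[255,0,0,-0.02,0],[255,0,0,-0.05,0],[255,0,0,-0.1,0],[255,-0.04,0,-0.13,0],[255,-0.04,0,-0.13,0],[255,-0.04,0,-0.13,0],[255,-0.04,0,-0.13,0]]';python3 - <<'E'
from h import *
s,T=pose();p=imaging.snapshot('wrist');print(s['tool_pos'],s['contact_force'])
q=proj(p,[[.4787,.1515,.0515],[.4787,.1515,.0565],[.4787,.1515,.082]],T);print(q)
im=p['image'][130:250,250:400];cv2.imwrite('pics/w11.png',cv2.resize(im,None,fx=5,fy=5,interpolation=cv2.INTER_CUBIC))
for n in("scene","side"):
    p=imaging.snapshot(n);q=proj(p,[.4787,.1515,.0515])[0];r0,c0=int(q[0])-40,int(q[1])-40;print(n,q,r0,c0)
    cv2.imwrite(f'pics/f_{n}.png',cv2.resize(p['image'][r0:r0+70,c0:c0+90],None,fx=8,fy=8,interpolation=cv2.INTER_CUBIC))
    cv2.imwrite(f'pics/ff_{n}.png',p['image'])
E
```

```text
clock: 28.5
tool_pos: [0.4672, 0.1514, 0.179]
eef_rot: [1.0, 0.004, -0.0, 0.0]
contact_force: [0.2, -0.5, 0.4]
opening: 0.007
[0.46720937 0.15141499 0.17902477] [ 0.1749358  -0.51926578  0.3595306 ]
[[186.35769995 323.11131231]
 [187.54985171 323.11979034]
 [194.33484593 323.16804187]]
scene [181.84469794 395.37198945] 141 355
side [171.48536733 274.8215135 ] 131 234
```

View pics/w11.png

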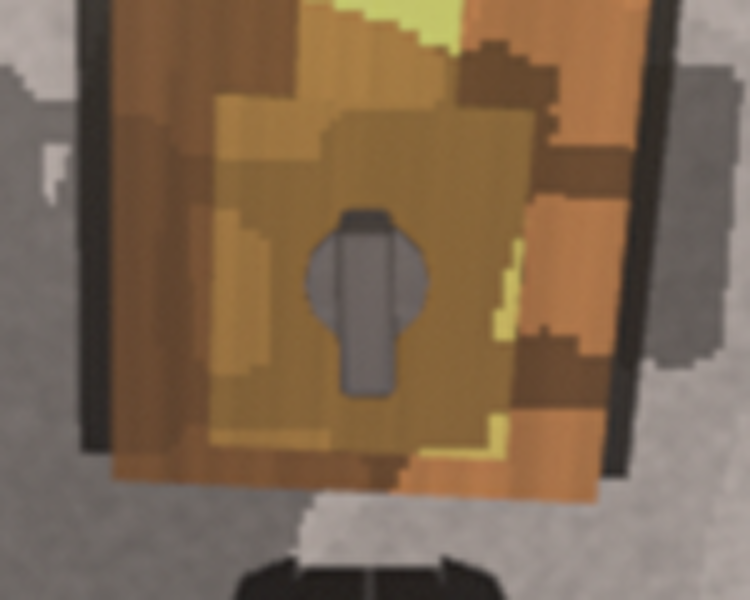

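View pics/f_scene.png

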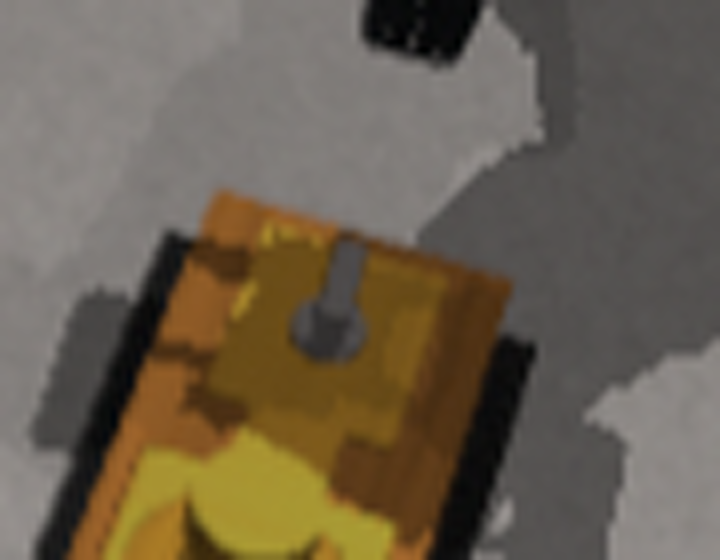

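View pics/f_side.png

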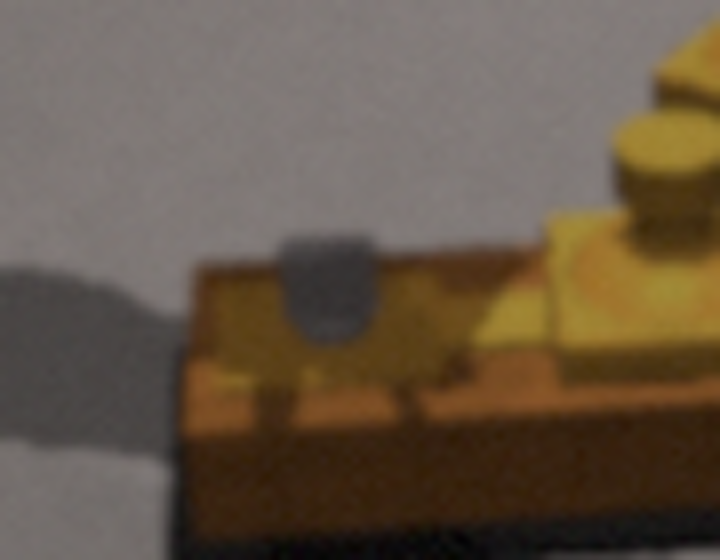

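View pics/ff_side.png

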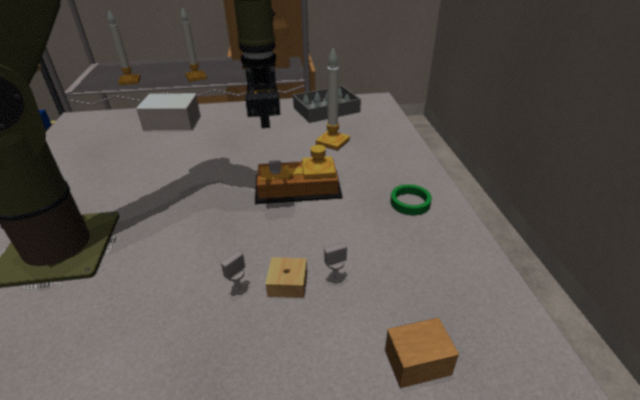

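Fit and position look right: the collar is centred on the hole and the bystanders are unmoved. My touch probe leaves about 0.4 mm ± 0.4 mm of gap, so I'll regrip and give one more pressed turn to make sure it is seated.

```bash
python3 -m creep '[[160,0.0115,0,0.03,0],[160,0.0115,0,0.07,0],[160,0.0115,0,0.085,0],[160,0.0115,0,0.085,0],[160,0.0115,0,0.085,0],[160,0.0115,0,0.085,0]]' 20
python3 - <<'E'
from h import *
s,T=pose();print(s['tool_pos'],s['q'][6],s['opening'])
p=imaging.snapshot('wrist');cv2.imwrite('pics/w12.png',p['image'])
E
```

```text
clock: 29.4
tool_pos: [0.4788, 0.1517, 0.0955]
eef_rot: [1.0, 0.004, 0.001, -0.0]
contact_force: [0.5, 0.4, 0.2]
opening: 0.374
[0.47876094 0.15166136 0.09554913] -1.0848413712291383 0.373536203501479
```

View pics/w12.png

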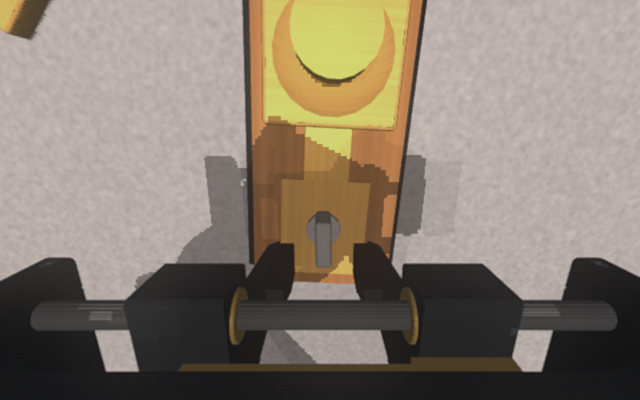

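```bash
python3 -m creep '[[160,0,0,0.015,0],[160,0,0,0.03,0],[160,0,0,0.0372,0],[160,0,0,0.0372,0],[200,0,0,0.0372,0],[255,0,0,0.0372,0],[255,0,0,0.0372,0],[255,0,0,0.0372,0]]' 20; python3 -m creep '[[255,0,0,0,0],[255,0,0,0.0006,0],[255,0,0,0.0012,0],[255,0,0,0.0018,0],[255,0,0,0.0018,0]]' 60
```

```text
clock: 30.45
tool_pos: [0.4784, 0.1516, 0.0578]
eef_rot: [1.0, 0.004, 0.0, -0.0]
contact_force: [-0.3, -0.7, 0.6]
opening: 0.108
clock: 31.08
tool_pos: [0.4784, 0.1515, 0.0563]
eef_rot: [1.0, 0.004, 0.0, -0.0]
contact_force: [-0.8, 0.6, 7.8]
opening: 0.108
```

```bash
python3 -m creep '[[255,0,0,0.0006,0],[255,0,0,0.0012,0],[255,0,0,0.0012,0]]'; python3 -m creep '[[255,0,0,0.0005,0],[255,0,0,0.001,0],[255,0,0,0.001,0]]'
```

```text
clock: 31.45
tool_pos: [0.4784, 0.1515, 0.0556]
eef_rot: [1.0, 0.004, 0.0, -0.0]
contact_force: [-0.8, -0.0, 13.2]
opening: 0.111
clock: 31.82
tool_pos: [0.4785, 0.1516, 0.055]
eef_rot: [1.0, 0.004, 0.001, -0.001]
contact_force: [-2.6, 0.2, 17.4]
opening: 0.105
```

```bash
python3 -m creep '[[255,0,0,0,10],[255,0,0,0,20],[255,0,0,0,30],[255,0,0,0,40],[255,0,0,0,40]]'; python3 -c "
from h import *
s,T=pose();print(s['q'],s['moment'])"; python3 -m creep '[[255,0,0,0,10],[255,0,0,0,20],[255,0,0,0,30],[255,0,0,0,30]]';python3 -c "
from h import *
s,T=pose();print(s['q'],s['moment'])"
```

```text
clock: 32.45
tool_pos: [0.479, 0.1524, 0.0551]
eef_rot: [0.941, -0.339, 0.001, -0.002]
contact_force: [-1.0, 1.6, 17.0]
opening: 0.106
[-0.61247094  0.89688914  0.36271447  2.07925222 -0.9810368   0.34192998
 -1.690413  ] [ 0.33488948  0.43338727 -0.00907812]
clock: 32.95
tool_pos: [0.4795, 0.1527, 0.0552]
eef_rot: [0.821, -0.571, 0.0, -0.002]
contact_force: [0.3, 2.5, 16.6]
opening: 0.11
[-0.61499214  0.89776374  0.36683987  2.0785831  -0.98792597  0.34444755
 -2.20739656] [0.53561506 0.27497607 0.0131673 ]
```

The force held at about 17 N over 70° more, where cutting would have dropped it by about 6 N, so the collar is seated. Next I unload and release.

```bash
python3 -m creep '[[255,0,0,-0.0012,0],[255,0,0,-0.0024,0],[255,0,0,-0.003,0],[255,0,0,-0.003,0],[200,0,0,-0.003,0],[160,0,0,-0.003,0],[160,0,0,-0.003,0],[160,0,0,-0.003,0]]'; python3 -m creep '[[160,0,0,-0.02,0],[160,0,0,-0.05,0],[160,0,0,-0.1,0],[160,0,0,-0.12,0],[160,0,0,-0.12,0],[160,0,0,-0.12,0],[160,0,0,-0.12,0]]'
python3 - <<'E'
from h import *
s,T=pose();p=imaging.snapshot('wrist');cv2.imwrite('pics/w13.png',p['image']);print(proj(p,[[.4787,.1515,.0565],[.4787,.1515,.082]],T))
p=imaging.snapshot('scene');cv2.imwrite('pics/s13.png',p['image'])
E
```

```text
clock: 33.95
tool_pos: [0.4782, 0.1514, 0.0564]
eef_rot: [0.821, -0.571, 0.0, 0.0]
contact_force: [0.5, 0.1, 0.5]
opening: 0.372
clock: 34.83
tool_pos: [0.4775, 0.1514, 0.1755]
eef_rot: [0.821, -0.57, -0.001, 0.001]
contact_force: [-0.4, -0.1, -0.3]
opening: 0.375
[[199.72847065 321.91962935]
 [207.62887075 321.89719458]]
```

View pics/w13.png

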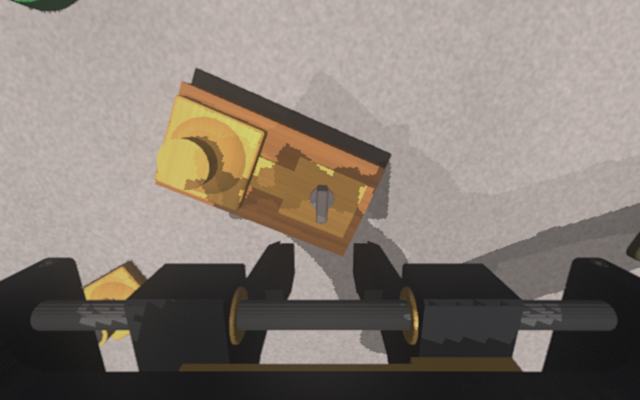

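View pics/s13.png

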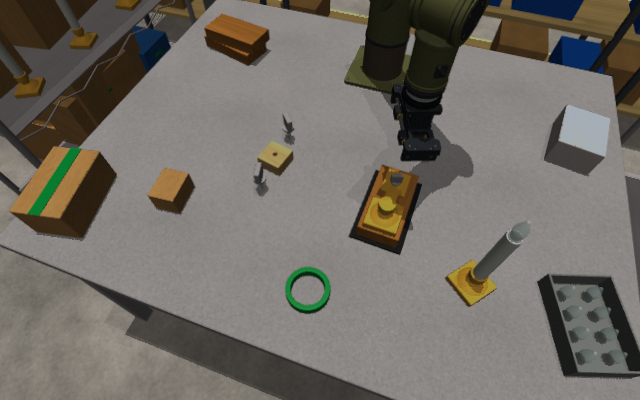

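The screw stands upright on the hole at about (321,200) in the wrist view. The gripper is clear, and the lamp (472,284), tape (308,289) and carton (172,190) are where they started.

```bash
python3 -c "
from h import *
print(r.finish_job())"
```

```text
the job is handed in; nothing more can be done
None
```

I took the smallest wing screw from the light wooden holder and stood it in the brass tab's pilot hole. I screwed it in clockwise by about 290°, then regripped and turned it another 70°. I pressed with about 16–24 N throughout, let go, and handed the job in; no verdict came back.

**Seating:** Two checks agree that the collar is down on the tab.
- Over the last 100° of the first drive and the extra 70°, the press force did not drop at a fixed height, so the thread was no longer advancing.
- Touching the wing top and the tab with the closed fingertips gave a collar gap of about 0.4 mm, uncertain by about 0.4 mm, against the 1.2 mm allowed.

**Oddities:**
- **Press above the best range:** the force briefly reached 24 N, above the recommended 15–22 N but well below 40 N.
- **Depth reading during the drive:** the gripper's travel suggested less advance than the thread should give. I put this down to the screw slipping slightly in the grip during the first press.

**Final pictures:** The screw stands upright and centred on the hole, the gripper is clear, and the other lamp, the tape roll and the carton look unmoved. The clock was at about 35 s of the 72 s limit.

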